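# Move the condiment row to the new rack

### The job

The white rack is going to be taken away: move its four condiment containers, one by one, to the empty wooden rack, one in the middle of each round pad, so that they stand there in the same left-to-right order as they stand in now. Keep them upright all the time, and leave the lemon and the garlic alone.

Things in the scene. Friction and masses are not known exactly. Their poses are not given: they have to be found in the camera images.
- old_rack: The full rack: white board, bright steel rails, grey pads; fixed, 128 (x) by 336 mm (y, the row). Origin: centre of underside; yaw under 0.2 rad, so +y is to the left. Board 12 mm thick, edge rails up to 33 mm, posts to 40 mm. Four 60 mm round pads, level with the board top, at x = 0, y = -120, -40, 40, 120 mm, z = 12 mm. Left or right of new_rack, end to end.
- new_rack: The empty rack: pale wooden board, dark steel rails, cork pads; fixed, 128 (x) by 336 mm (y, the row). Origin: centre of underside; yaw under 0.2 rad, so +y is to the left. Board 12 mm thick, edge rails up to 33 mm, posts to 40 mm. Four 60 mm round pads, level with the board top, at x = 0, y = -120, -40, 40, 120 mm, z = 12 mm. Behind hangs a wall cabinet: front at world x = 0.55, from z = 0.46 up.
- shaker: Small table shaker with a grey domed top, 90 mm tall, the smallest of the four; body 44 mm across up to 66 mm height, top 34 mm across above 74 mm. About 0.1 kg. Grip the body at about 55 mm height. Starts upright on old_rack, in one of its four places (any of them), within about 6 mm of the pad's centre. Origin: centre of its underside, z up.
- spice_jar: Slim round glass spice jar with a red screw cap (fixed), 106 mm tall, glass 42 mm across, cap 45 mm across from 85 mm up. About 0.11 kg. Grip the glass or the cap. Starts upright on old_rack, in one of its four places (any of them), within about 6 mm of the pad's centre. Origin: centre of its underside, z up.
- black_lid_jar: Wide round jar with a black lid (fixed), 126 mm tall, body 63 mm and lid 66 mm across, lid from 110 mm up. About 0.26 kg. Grip it across the lid or the body. Starts upright on old_rack, in one of its four places (any of them), within about 6 mm of the pad's centre. Origin: centre of its underside, z up.
- canister: Wide grey round canister, 70 mm across, with a lid (fixed) whose shoulder is at 107 mm and a round knob in the middle, 20 mm across, from 107 to 120 mm. About 0.25 kg. It can be lifted by the knob. Starts upright on old_rack, in one of its four places (any of them), within about 6 mm of the pad's centre. Origin: centre of its underside, z up.
- lemon: Bystander: a lemon, 76x57x59 mm, lying at the right end of the worktop. Origin: underside.
- garlic: Bystander: a garlic bulb, 61x59x60 mm, at the right end of the worktop. Origin: underside.
Mind the look-alikes: they are no part of the job. What is shaped like the shaker but blue is not meant.

How it is judged:
At the end, for the whole second after the job is handed in: All four stand upright (within 0.1 rad), released and at rest on new_rack, each within 15 mm in the rack's x and y of a pad's centre, on the pad with the same number from the left as it had on old_rack (so each has moved 0.33 to 0.411 m; one pad off makes less or more) (x of shaker in the frame of new_rack between -0.015 and 0.015 m and (y of shaker in the frame of new_rack between -0.135 and -0.105 m or y of shaker in the frame of new_rack between -0.055 and -0.025 m or y of shaker in the frame of new_rack between 0.025 and 0.055 m or y of shaker in the frame of new_rack between 0.105 and 0.135 m) and z of shaker in the frame of new_rack between 0.006 and 0.018 m and distance of shaker from where it was at the start of the episode between 0.33 and 0.411 m and angle between each of shaker, spice_jar, black_lid_jar, canister's own z axis and vertical below 0.1 rad and linear speed of each of shaker, spice_jar, black_lid_jar, canister below 0.02 m/s and x of spice_jar in the frame of new_rack between -0.015 and 0.015 m and (y of spice_jar in the frame of new_rack between -0.135 and -0.105 m or y of spice_jar in the frame of new_rack between -0.055 and -0.025 m or y of spice_jar in the frame of new_rack between 0.025 and 0.055 m or y of spice_jar in the frame of new_rack between 0.105 and 0.135 m) and z of spice_jar in the frame of new_rack between 0.006 and 0.018 m and distance of spice_jar from where it was at the start of the episode between 0.33 and 0.411 m and x of black_lid_jar in the frame of new_rack between -0.015 and 0.015 m and (y of black_lid_jar in the frame of new_rack between -0.135 and -0.105 m or y of black_lid_jar in the frame of new_rack between -0.055 and -0.025 m or y of black_lid_jar in the frame of new_rack between 0.025 and 0.055 m or y of black_lid_jar in the frame of new_rack between 0.105 and 0.135 m) and z of black_lid_jar in the frame of new_rack between 0.006 and 0.018 m and distance of black_lid_jar from where it was at the start of the episode between 0.33 and 0.411 m and x of canister in the frame of new_rack between -0.015 and 0.015 m and (y of canister in the frame of new_rack between -0.135 and -0.105 m or y of canister in the frame of new_rack between -0.055 and -0.025 m or y of canister in the frame of new_rack between 0.025 and 0.055 m or y of canister in the frame of new_rack between 0.105 and 0.135 m) and z of canister in the frame of new_rack between 0.006 and 0.018 m and distance of canister from where it was at the start of the episode between 0.33 and 0.411 m); the robot touches nothing.
It fails at once if a container is tipped by more than 0.6 rad (angle between any of shaker, spice_jar, black_lid_jar, canister's own z axis and vertical above 0.6 rad).
It fails at once if the lemon or the garlic is moved by more than 30 mm (distance of any of lemon, garlic from where it was at the start of the episode above 0.03 m).
It also fails if it takes over 112 s, if anything falls off the work surface, if the arm or the gripper's body presses on something with over 40 N, if the wrist force passes 120 N, or if a joint passes its speed limit or range.

### The arm

A 6-joint arm with a two-finger parallel gripper is mounted at the origin on a cart in front of the work surface, level with it; the furniture and walls round the work are solid. World frame = base frame: x ahead of the robot, y to its left, z up, the work surface at z = 0. Lengths are in m, angles in rad, forces in N, time in s.
With the tool pointing down it reaches from about 0.3 to 0.775 m from the base axis. Payload 14.6 kg.
Tool frame: the origin (TCP) lies at the very end of the fingers, on their centre line; the grasp point (between the pads) lies 19 mm behind it; z points along the fingers, y is the line along which they close (so a half turn about z gives the same grasp; the last joint's range is limited). The gripper opens to 94 mm and grips with 3 to 60 N. Pads are 16 mm wide; open, the fingers measure 119 mm over their backs; the gripper's body (75 mm by 177 mm) begins 78 mm behind the grasp point.
Start: joints at [1.199, 0.3, 1.521, -0, 1.321, -0.067], TCP at [0.165, 0.525, 0.205] pointing down, gripper open.
Joint ranges: [-3.03, 3.03], [-0.79, 2.21], [0.23, 2.52], [-1.04, 4.18], [0, 3.07], [-2.55, 2.55]. Speed limits (rad/s): [2.22, 2.22, 2.57, 3.14, 3.14, 3.14].

### API

Orientations are given as [roll, pitch, yaw] about the fixed x, y, z axes, in that order (R = Rz(yaw) Ry(pitch) Rx(roll)).
In Python, from station import ctrl, cams gives the robot as it stands. The module is installed in compiled form; this text tells all that it offers.
- The arm moves only by the tool arm_command, never from a script. Its argument "plan" is a list that holds one entry, the list of rows, each a list of 7 numbers: the shift along the tool's x, y, z in shares of 100 cm (1.0 is 100 cm), then the turn, a rotation vector about the tool's x, y, z in parts of the range, where 1.0 means 2 rad, then the closure, from -1 (fully open) to 1 (shut). A call has 1 to 12 rows; each row is the pose to reach, as a shift and turn from the pose commanded when the call began, along the tool's axes at that moment; what a row does not reach only later rows make up. A row lasts 1/10 s, in which the tool goes at most 50 mm and 8.59 degrees, less where a joint would pass 70% of its speed; a pose out of reach is approached as far as the arm can. A shift or turn number past 1, either way, is cut back to 1. A call with a gripper value outside its range is refused whole. The fingers move at their own pace and stop on an object; "squeeze" is the grip in N (left out, the last holds). Time passes only in rows, so rows that repeat a pose let the fingers close. It gives the time, the measured TCP pose, the force, the opening and the grip force at its end, in the units of the state.
- ctrl.get_obs(): the state, without advancing time (a new reading comes with each control period).
- cams.camera(name): name is "side" or "top" or "wrist"; returns (picture, depth): 420x560x3 uint8, blue, green, red; 420x560 float32, m along the optical axis (not along the pixel's ray), 0 where there is no reading.
- cams.camera_info(name): a dict with "fx", "fy", "cx", "cy" (pixels), "world_to_cam" (4x4, takes a point from world to camera coordinates). Camera axes: x right, y down, z forward; pixel columns grow to the right and rows downward; lengths in m; the calibration is good to about 2 mm. A picture is of the moment at which its call begins: read the wrist's pose just before it. camera_info takes no time and is no camera call; for the wrist camera it gives the pose at the moment of the call.
- ctrl.hand_in(): hands the job in; it is judged then, once.
The state is a dict: "time_s": time; "qpos": joint angles; "joint_vel": joint speeds; "tau": joint torques, N m; "ee_pos": TCP position; "eef_rot": TCP orientation; "force": force on the tool from outside, world axes, zero at the start; "moment": the same for the moment, N m; "grip_width": finger opening in m; "grip_force": force on a finger pad.
Only numpy, scipy, OpenCV 4.12 (cv2) and the standard library are available. Lean on these libraries where they do the work, as an engineer would, in place of code of your own. Each camera call takes 0.05 s, during which the arm holds its last target. There are 200 camera calls.

## Working session

There is one attempt and no reset: what is moved stays moved. The work goes in short steps, Python scripts to look and compute and a tool call to move; the robot and the scene stay as the last step left them, time stands still between calls to the robot, and variables do not carry over. Pictures are saved under pics/ and viewed, at most 14 in all, crops included, and the job is handed in when it is done.

Besides the shell and the picture viewer there is one more tool, called after "Emit:" by a JSON object that holds its "api" and its "payload", one argument or row to a line. arm_command: Moves the arm, as the interface text tells. Its arguments: {"type":"object","properties":{"plan":{"type":"array"},"squeeze":{"type":"number"}},"required":["plan"]}

```bash
mkdir -p pics
python3 - <<'E'
from station import ctrl,cams
import cv2,numpy as np
o=ctrl.get_obs();print({k:np.round(v,4).tolist() for k,v in o.items()})
for n in("top","side"):
    p,d=cams.camera(n);cv2.imwrite(f"pics/{n}0.png",p);np.save(f"{n}0.npy",d)
    i=cams.camera_info(n);print(n,i["fx"],i["fy"],i["cx"],i["cy"],np.round(i["world_to_cam"],3).tolist())
E
```

```text
{'time_s': 0.0, 'qpos': [1.1994, 0.3005, 1.5216, -0.0, 1.3207, -0.0666], 'joint_vel': [0.001, 0.0022, 0.0012, -0.0016, 0.0018, -0.0005], 'tau': [0.0004, -53.1813, -35.2738, 0.0708, 0.0245, -0.0001], 'ee_pos': [0.165, 0.5244, 0.2049], 'eef_rot': [-3.1405, -0.0, 2.8368], 'force': [-0.4379, -0.1155, 0.2396], 'moment': [-0.034, 0.0139, -0.0622], 'grip_force': 0.0, 'grip_width': 0.0934}
top 427.6461593180699 427.6461593180699 280.5464134259683 210.15722962893597 [[0.004, -1.0, -0.006, -0.118], [-0.998, -0.004, -0.055, 0.419], [0.055, 0.006, -0.998, 1.144], [0.0, 0.0, 0.0, 1.0]]
side 476.49799078576876 476.49799078576876 283.20299957032586 206.17548504394193 [[0.418, -0.908, 0.013, -0.306], [-0.769, -0.361, -0.528, 0.326], [0.484, 0.211, -0.849, 1.114], [0.0, 0.0, 0.0, 1.0]]
```

View pics/top0.png

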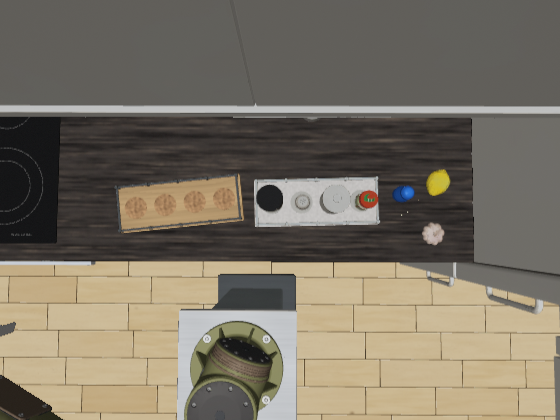

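View pics/side0.png

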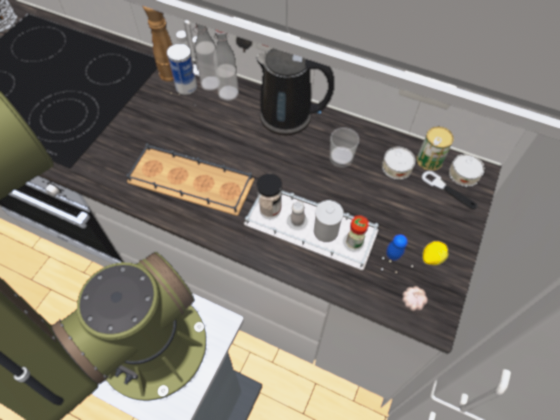

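The top view shows, left to right on the white rack: black_lid_jar (270,197), shaker (302,202), canister (336,198) and spice_jar (368,199). The blue look-alike stands off the rack at (403,193). The wooden rack is centred near (180,203), on the left.

I'll measure these, and confirm identities in one crop.

```bash
cat > h.py <<'E'
import cv2,numpy as np
from station import ctrl,cams
def ray(info,uv,z):
    T=np.array(info["world_to_cam"]);R,t=T[:3,:3],T[:3,3]
    c=-R.T@t;d=R.T@np.array([(uv[0]-info["cx"])/info["fx"],(uv[1]-info["cy"])/info["fy"],1])
    return c+d*(z-c[2])/d[2]
def blobs(m,amin):
    n,l,s,c=cv2.connectedComponentsWithStats(m.astype(np.uint8))
    return [(s[i],c[i],l==i) for i in range(1,n) if s[i,4]>=amin]
E
python3 - <<'E'
from h import *
p=cv2.imread("pics/top0.png");d=np.load("top0.npy");I=cams.camera_info("top")
hsv=cv2.cvtColor(p,cv2.COLOR_BGR2HSV)
# depth height map
T=np.array(I["world_to_cam"]);v,u=np.mgrid[:420,:560]
P=np.stack([(u-I["cx"])/I["fx"]*d,(v-I["cy"])/I["fy"]*d,d],-1)
W=(P-T[:3,3])@T[:3,:3]
for nm,lo,hi in[("black",.115,.14),("can",.098,.112),("knob",.113,.124),("jar",.097,.112),("shk",.078,.096)]:
    m=(W[...,2]>lo)&(W[...,2]<hi);m[:165]=0;m[240:]=0;m[:,:250]=0;m[:,420:]=0
    for s,c,mm in blobs(m,8): print(nm,s.tolist(),c.round(1),W[mm].mean(0).round(4),np.ptp(W[mm],axis=0).round(3))
wood=(W[...,2]<.02)&(W[...,2]>-.01)&(hsv[...,1]>60)&(hsv[...,2]>90)&(u>110)&(u<250)&(v>165)&(v<240)
b=max(blobs(wood,300),key=lambda q:q[0][4]);print(b[0])
print("woodz",np.median(W[b[2]][:,2]))
print("bgr wood/pad",p[197,150],p[203,165],p[208,135])
cv2.imwrite("pics/crop0.png",cv2.resize(p[165:245,105:425],(800,200),interpolation=cv2.INTER_CUBIC)[:, :])
s=cv2.imread("pics/side0.png")[160:300,230:430]
a=cv2.resize(p[165:245,105:425],(800,200),interpolation=cv2.INTER_CUBIC);s=cv2.resize(s,(560,392),interpolation=cv2.INTER_CUBIC)
c=np.zeros((592,800,3),np.uint8);c[:200]=a;c[200:,:560]=s;cv2.imwrite("pics/crop0.png",c)
E
```

```text
black [256, 185, 27, 27, 503] [269.2 197.9] [ 0.4419 -0.0893  0.1373] [0.063 0.063 0.016]
black [323, 186, 27, 25, 407] [336.2 197.9] [ 0.4439 -0.2528  0.1189] [0.059 0.064 0.02 ]
black [360, 191, 18, 17, 241] [368.7 199. ] [ 0.4415 -0.3324  0.1189] [0.04  0.042 0.01 ]
can [359, 192, 12, 17, 25] [362.2 202. ] [ 0.4352 -0.3186  0.1065] [0.04  0.027 0.014]
can [297, 196, 11, 11, 66] [302.5 201. ] [ 0.4375 -0.171   0.1007] [0.025 0.025 0.008]
can [322, 196, 4, 9, 10] [322.7 200.4] [ 0.4384 -0.2206  0.1095] [0.02  0.007 0.005]
knob [323, 185, 27, 28, 480] [336.  198.3] [ 0.4432 -0.2526  0.1166] [0.067 0.064 0.01 ]
knob [360, 191, 18, 17, 253] [368.6 199. ] [ 0.4415 -0.3321  0.1187] [0.04  0.042 0.01 ]
jar [359, 192, 12, 17, 25] [362.2 202. ] [ 0.4352 -0.3186  0.1065] [0.04  0.027 0.014]
jar [297, 196, 11, 12, 82] [302.5 201.2] [ 0.4369 -0.1712  0.1001] [0.027 0.025 0.009]
jar [322, 196, 4, 9, 11] [322.6 200.5] [ 0.4381 -0.2206  0.1084] [0.02  0.007 0.014]
shk [401, 186, 14, 14, 137] [407.4 192.5] [ 0.4611 -0.437   0.0853] [0.033 0.033 0.016]
shk [296, 195, 14, 14, 52] [301.7 201.9] [ 0.4356 -0.1694  0.0929] [0.033 0.033 0.01 ]
shk [357, 197, 9, 13, 22] [359.7 203.7] [ 0.4323 -0.3161  0.0859] [0.03  0.021 0.012]
shk [322, 203, 8, 9, 10] [324.9 207.4] [ 0.4225 -0.2282  0.087 ] [0.02  0.017 0.014]
[ 118  177  121   53 4818]
woodz 0.012089647441132228
bgr wood/pad [113 154 183] [ 90 124 161] [ 84 117 153]
```

View pics/crop0.png

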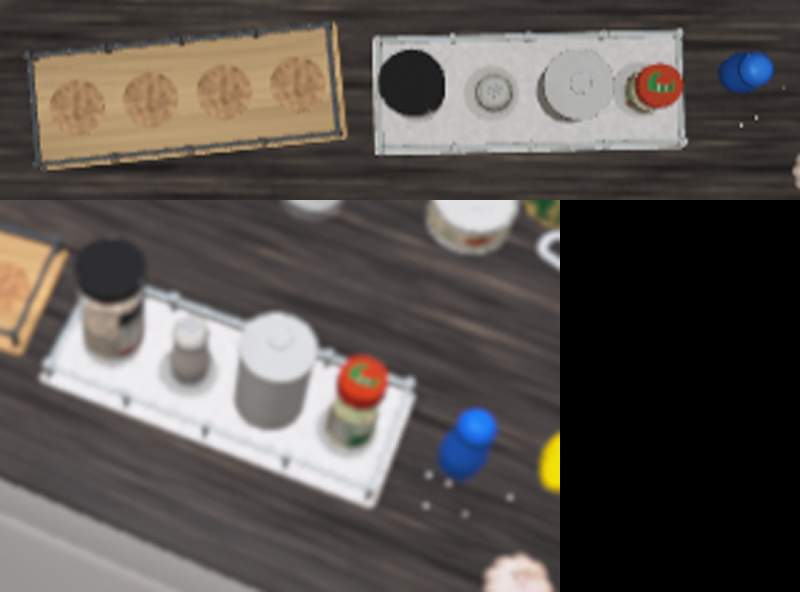

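The crop confirms the order: black lid, grey-topped shaker, canister, red cap. The blue one stands outside the rack. The depth heights match the expected tops (12 mm board plus container height: 138, 102, 119/132 and 118 mm). Next I'll find the cork pads.

Run:
```python
from h import *
p=cv2.imread("pics/top0.png");I=cams.camera_info("top")
# pads darker than wood: plus corners check of board via rays
g=cv2.cvtColor(p,cv2.COLOR_BGR2HSV);
big=cv2.GaussianBlur(p,(5,5),0).astype(float)
C=[]
for u0,v0 in[(77,107),(150,99),(224,92),(297,84)]:
    u,v=105+u0/2.5,165+v0/2.5
    r=big[int(v)-17:int(v)+18,int(u)-15:int(u)+16,2]
    m=(r<169)&(r>120); yy,xx=np.mgrid[:35,:31]; m&=np.hypot(yy-17,xx-15)<14
    q=max(blobs(m,20),key=lambda q:q[0][4]);c=q[1]+[int(u)-15,int(v)-17];C.append(ray(I,c,.012));print(c.round(1),q[0],C[-1].round(4))
C=np.array(C);print(np.diff(C,axis=0).round(4),C.mean(0).round(4))
s=C[0]-C[3];print("yaw",np.arctan2(-s[0],s[1]))
q=cv2.imread("pics/side0.png");J=cams.camera_info("side")
for uv in[(153,169),(178,176),(204,183),(231,190)]:print("side approx",ray(J,uv,.012).round(4))
```

```text
[134.9 205.3] [  5   7  19  18 176] [0.4308 0.2784 0.012 ]
[164.3 202.3] [  5   7  18  18 179] [0.4393 0.199  0.012 ]
[193.6 199.3] [  5   7  19  18 173] [0.4477 0.1196 0.012 ]
[223.2 196.1] [  6   7  18  18 178] [0.4567 0.0395 0.012 ]
[[ 0.0085 -0.0795  0.    ]
 [ 0.0084 -0.0794  0.    ]
 [ 0.009  -0.0801  0.    ]] [0.4436 0.1591 0.012 ]
yaw 0.10770531478832006
side approx [0.4275 0.272  0.012 ]
side approx [0.4368 0.1944 0.012 ]
side approx [0.4472 0.1156 0.012 ]
side approx [0.4586 0.0357 0.012 ]
```

Careful with the scale: shifts go in shares of 100 cm and turns go in shares of 2 rad. That gives: -502 mm is -0.502, -448 mm is -0.448, 1.266 rad is 0.633.

Emit:
{"api": "arm_command", "payload": {
  "plan": [
    [[-0.448,-0.502,0,0,0,0.633,-1],[-0.448,-0.502,0,0,0,0.633,-1],[-0.448,-0.502,0,0,0,0.633,-1],[-0.448,-0.502,0,0,0,0.633,-1],[-0.448,-0.502,0,0,0,0.633,-1],[-0.448,-0.502,0,0,0,0.633,-1],[-0.448,-0.502,0,0,0,0.633,-1],[-0.448,-0.502,0,0,0,0.633,-1],[-0.448,-0.502,0,0,0,0.633,-1],[-0.448,-0.502,0,0,0,0.633,-1],[-0.448,-0.502,0,0,0,0.633,-1],[-0.448,-0.502,0,0,0,0.633,-1]]
  ],
  "squeeze": 20
}}

```text
time_s: 1.3
ee_pos: [0.4121, -0.0245, 0.2055]
eef_rot: [3.141, -0.0, 1.571]
force: [0.6, 1.7, 1.1]
grip_width: 0.0937
grip_force: 0.0
```

Scaled: -65 mm is -0.065, 30 mm is 0.03.

Emit:
{"api": "arm_command", "payload": {
  "plan": [
    [[-0.065,0.03,0,0,0,0,-1],[-0.065,0.03,0,0,0,0,-1],[-0.065,0.03,0,0,0,0,-1],[-0.065,0.03,0,0,0,0,-1]]
  ]
}}

```text
time_s: 1.7
ee_pos: [0.4415, -0.0872, 0.2051]
eef_rot: [-3.141, -0.0, 1.57]
force: [0.1, 0.7, -0.5]
grip_width: 0.0942
grip_force: 0.0
```

Run:
```python
from h import *
print(ctrl.get_obs()["ee_pos"],ctrl.get_obs()["eef_rot"])
p,d=cams.camera("wrist");I=cams.camera_info("wrist");cv2.imwrite("pics/w1.png",p);np.save("w1.npy",d)
print(np.round(I["world_to_cam"],3).tolist(),I["fx"],I["cx"],I["cy"])
```

```text
[ 0.44146533 -0.08715035  0.20506757] [-3.14065273e+00 -3.86196568e-04  1.56999168e+00]
[[1.0, 0.0, -0.002, -0.441], [0.0, -0.966, 0.26, -0.111], [-0.002, -0.26, -0.966, 0.37], [0.0, 0.0, 0.0, 1.0]] 333.462736148792 284.14620698976734 208.67611123165307
```

View pics/w1.png

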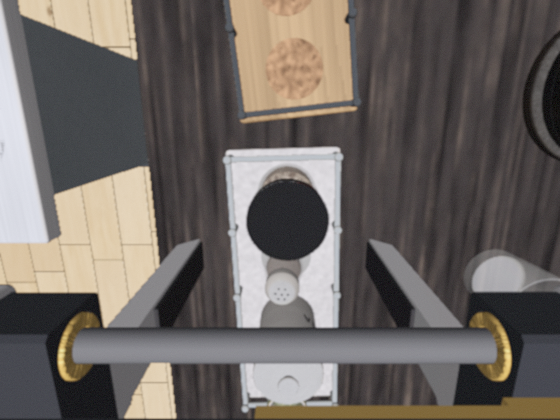

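The wrist view shows the black lid at (288,219), the shaker at (282,288) and the nearest cork pad at (295,67). I'll cross-check these against the top camera.

Run:
```python
from h import *
p=cv2.imread("pics/w1.png");I=cams.camera_info("wrist")
m=(p.max(2)<45);m[:175]=0;m[265:]=0;m[:,:240]=0;m[:,:]&=(np.arange(560)<335)
q=max(blobs(m,500),key=lambda q:q[0][4]);cs,_=cv2.findContours(q[2].astype(np.uint8),0,2)
(c,r)=cv2.minEnclosingCircle(max(cs,key=cv2.contourArea));print(c,r,ray(I,c,.138).round(4))
print("pad4",ray(I,(295,67),.012).round(4),"shaker",ray(I,(282,287),.101).round(4),"knob",ray(I,(288,386),.132).round(4))
```

```text
(287.0, 219.125) 39.765228271484375 [ 0.4431 -0.0857  0.138 ]
pad4 [0.452  0.0412 0.012 ] shaker [ 0.4388 -0.1637  0.101 ] knob [ 0.4444 -0.2474  0.132 ]
```

Both views agree to within 2–5 mm. Now I'll descend and grip the black jar's body.

Scaled: 137 mm is 0.137, 120 mm is 0.12.

Emit:
{"api": "arm_command", "payload": {
  "plan": [
    [[0,0.001,0.05,0,0,0,-1],[0,0.001,0.09,0,0,0,-1],[0,0.001,0.12,0,0,0,-1],[0,0.001,0.137,0,0,0,-1],[0,0.001,0.137,0,0,0,-1],[0,0.001,0.137,0,0,0,1],[0,0.001,0.137,0,0,0,1],[0,0.001,0.137,0,0,0,1],[0,0.001,0.137,0,0,0,1],[0,0.001,0.137,0,0,0,1],[0,0.001,0.137,0,0,0,1]]
  ],
  "squeeze": 20
}}

```text
time_s: 2.85
ee_pos: [0.4432, -0.0874, 0.069]
eef_rot: [3.14, 0.0, 1.571]
force: [-0.3, -0.1, 5.9]
grip_width: 0.063
grip_force: 20.0
```

Emit:
{"api": "arm_command", "payload": {
  "plan": [
    [[0,0,-0.015,0,0,0,1],[0,0,-0.04,0,0,0,1],[0,0,-0.07,0,0,0,1],[0.015,-0.001,-0.07,0,0,0,1],[0.04,-0.002,-0.07,0,0,0,1],[0.07,-0.003,-0.07,0,0,0,1],[0.105,-0.004,-0.07,0,0,0,1],[0.14,-0.005,-0.07,0,0,0,1],[0.175,-0.006,-0.07,0,0,0,1],[0.21,-0.008,-0.07,0,0,0,1],[0.24,-0.009,-0.07,0,0,0,1]]
  ]
}}

```text
time_s: 3.95
ee_pos: [0.4332, 0.1543, 0.1382]
eef_rot: [-3.141, 0.0, 1.571]
force: [0.1, -0.1, -1.6]
grip_width: 0.0633
grip_force: 20.0
```

Scaled: 127 mm is 0.127, 118 mm is 0.118.

Emit:
{"api": "arm_command", "payload": {
  "plan": [
    [[0.035,-0.001,0,0,0,0,1],[0.07,-0.002,0,0,0,0,1],[0.1,-0.003,0,0,0,0,1],[0.118,-0.004,0,0,0,0,1],[0.127,-0.004,0,0,0,0,1],[0.127,-0.004,0,0,0,0,1],[0.127,-0.004,0.03,0,0,0,1],[0.127,-0.004,0.055,0,0,0,1],[0.127,-0.004,0.055,0,0,0,1]]
  ]
}}

```text
time_s: 4.85
ee_pos: [0.4285, 0.2779, 0.0808]
eef_rot: [-3.137, 0.003, 1.57]
force: [-0.7, 0.5, -3.1]
grip_width: 0.0632
grip_force: 20.0
```

Scaled: 14 mm is 0.014, 13 mm is 0.013.

Emit:
{"api": "arm_command", "payload": {
  "plan": [
    [[0.001,0.001,0.008,0,0,0,1],[0.001,0.001,0.013,0,0,0,1],[0.001,0.001,0.013,0,0,0,1],[0.001,0.001,0.014,0,0,0,1],[0.001,0.001,0.014,0,0,0,1]]
  ]
}}

```text
time_s: 5.35
ee_pos: [0.4309, 0.2808, 0.0699]
eef_rot: [3.141, -0.0, 1.571]
force: [0.3, 0.1, -2.3]
grip_width: 0.0632
grip_force: 20.0
```

Scaled: 1.5 mm is 0.0015, 1 mm is 0.001.

Emit:
{"api": "arm_command", "payload": {
  "plan": [
    [[0,0,0.001,0,0,0,1],[0,0,0.0015,0,0,0,1],[0,0,0.0015,0,0,0,1]]
  ]
}}

```text
time_s: 5.65
ee_pos: [0.4312, 0.2811, 0.069]
eef_rot: [3.14, -0.001, 1.571]
force: [-1.3, 0.7, 7.6]
grip_width: 0.0633
grip_force: 20.0
```

Contact made. Releasing, rising, then going above the shaker.

Scaled: -250 mm is -0.25, -200 mm is -0.2.

Emit:
{"api": "arm_command", "payload": {
  "plan": [
    [[0,0,0,0,0,0,-1],[0,0,0,0,0,0,-1],[0,0,0,0,0,0,-1],[0,0,0,0,0,0,-1],[0,0,-0.04,0,0,0,-1],[0,0,-0.09,0,0,0,-1],[0,0,-0.136,0,0,0,-1],[-0.05,0,-0.136,0,0,0,-1],[-0.1,0,-0.136,0,0,0,-1],[-0.15,0,-0.136,0,0,0,-1],[-0.2,0,-0.136,0,0,0,-1],[-0.25,0.003,-0.136,0,0,0,-1]]
  ]
}}

```text
time_s: 6.85
ee_pos: [0.4333, 0.029, 0.2042]
eef_rot: [3.141, 0.0, 1.571]
force: [0.7, 0.5, 0.0]
grip_width: 0.0944
grip_force: 0.0
```

Scaled: -198 mm is -0.198, -150 mm is -0.15.

Emit:
{"api": "arm_command", "payload": {
  "plan": [
    [[-0.05,0.002,0,0,0,0,-1],[-0.1,0.003,0,0,0,0,-1],[-0.15,0.003,0,0,0,0,-1],[-0.198,0.004,0,0,0,0,-1],[-0.198,0.004,0,0,0,0,-1],[-0.198,0.004,0,0,0,0,-1]]
  ]
}}

```text
time_s: 7.45
ee_pos: [0.4375, -0.1677, 0.2037]
eef_rot: [-3.141, -0.0, 1.569]
force: [-0.3, -0.0, -0.1]
grip_width: 0.0935
grip_force: 0.0
```

Run:
```python
from h import *
print(ctrl.get_obs()["ee_pos"].round(4) if hasattr(ctrl.get_obs()["ee_pos"],"round") else ctrl.get_obs()["ee_pos"])
p,d=cams.camera("wrist");cv2.imwrite("pics/w2.png",p)
q,d2=cams.camera("top");cv2.imwrite("pics/top1.png",q);cv2.imwrite("pics/v2.png",np.hstack([cv2.resize(p,(400,300)),cv2.resize(q[150:270,90:250],(400,300))]))
I=cams.camera_info("wrist")
import pickle;pickle.dump(I,open("w2.pkl","wb"))
g=cv2.GaussianBlur(cv2.cvtColor(p,6),(5,5),0)
for n,z,(a,b,r0,r1) in[("shaker?",.101,(235,340,15,60))]:
    c=cv2.HoughCircles(g,cv2.HOUGH_GRADIENT,1,25,param1=80,param2=22,minRadius=15,maxRadius=50)
    for k in (c[0] if c is not None else []):print(k.round(1),ray(I,k[:2],.1).round(4))
I=cams.camera_info("top");m=(q.max(2)<40);m[:180]=0;m[225:]=0;m[:,:117]=0;m[:,150:]=0
for s,c,mm in blobs(m,100):print("black",s,c,ray(I,c,.138).round(4))
```

```text
[ 0.4375 -0.1677  0.2037]
[287.5 116.5  28.3] [ 0.44   -0.0887  0.1   ]
[285.5 209.5  18.8] [ 0.4385 -0.1677  0.1   ]
[292.5 306.5  39.6] [ 0.4453 -0.2638  0.1   ]
[517.5 220.5  31. ] [ 0.6447 -0.1776  0.1   ]
[290.5 261.5  29.7] [ 0.4432 -0.2173  0.1   ]
[557.5 243.5  31.8] [ 0.6848 -0.1994  0.1   ]
[468.5 349.5  40.5] [ 0.6205 -0.3117  0.1   ]
[294.5 379.5  18.8] [ 0.448  -0.3478  0.1   ]
[101.5 351.5  30.2] [ 0.2553 -0.3145  0.1   ]
black [117 189  15  27 299] [122.76254181 202.08026756] [0.4303 0.2641 0.138 ]
```

View pics/v2.png

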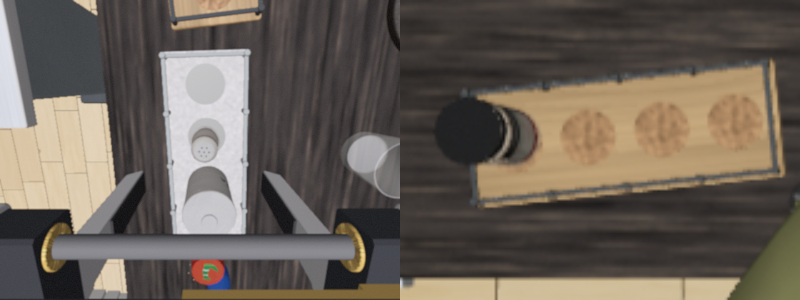

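The jar stands upright on pad 1. The shaker top is at (285,209) in the wrist view, which puts it at (0.4385,-0.168), right under the tool. I'll descend and grip it.

Scaled: 153 mm is 0.153, 135 mm is 0.135.

Emit:
{"api": "arm_command", "payload": {
  "plan": [
    [[0,0.001,0.05,0,0,0,-1],[0,0.001,0.1,0,0,0,-1],[0,0.001,0.135,0,0,0,-1],[0,0.001,0.153,0,0,0,-1],[0,0.001,0.153,0,0,0,-1],[0,0.001,0.153,0,0,0,1],[0,0.001,0.153,0,0,0,1],[0,0.001,0.153,0,0,0,1],[0,0.001,0.153,0,0,0,1],[0,0.001,0.153,0,0,0,1],[0,0.001,0.153,0,0,0,1],[0,0.001,0.153,0,0,0,1]]
  ],
  "squeeze": 15
}}

```text
time_s: 8.75
ee_pos: [0.4388, -0.1672, 0.051]
eef_rot: [3.141, 0.0, 1.571]
force: [1.9, -0.0, 0.8]
grip_width: 0.0415
grip_force: 0.8
```

Run:
```python
from h import *
q=cv2.imread("pics/top1.png");I=cams.camera_info("top")
m=(q.max(2)<28);m[:185]=0;m[220:]=0;m[:,:100]=0;m[:,150:]=0
m=cv2.morphologyEx(m.astype(np.uint8),cv2.MORPH_OPEN,np.ones((9,9)))
for s,c,mm in blobs(m,100):print("black",s,c,ray(I,c,.138).round(4))
```

Emit:
{"api": "arm_command", "payload": {
  "plan": [
    [[0,0,0,0,0,0,1],[0,0,0,0,0,0,1],[0,0,0,0,0,0,1]]
  ]
}}

```text
time_s: 9.05
ee_pos: [0.4389, -0.1672, 0.051]
eef_rot: [3.141, 0.0, 1.571]
force: [0.2, 0.3, 1.5]
grip_width: 0.0384
grip_force: 14.9
```

Run:
```python
from h import *
q=cv2.imread("pics/top1.png");I=cams.camera_info("top")
for t in (30,40,50):
    m=(cv2.GaussianBlur(q,(3,3),0).max(2)<t);m[:185]=0;m[222:]=0;m[:,:104]=0;m[:,150:]=0
    m=cv2.morphologyEx(m.astype(np.uint8),cv2.MORPH_OPEN,cv2.getStructuringElement(2,(15,15)))
    for s,c,mm in blobs(m,100):print("black",t,s,c,ray(I,c,.138).round(4))
p,d=cams.camera("wrist");cv2.imwrite("pics/w3.png",p)
```

```text
black 40 [105 190  24  25 480] [116.54583333 202.025     ] [0.4303 0.2791 0.138 ]
black 50 [104 189  27  27 562] [116.67259786 202.01779359] [0.4304 0.2788 0.138 ]
```

The black jar measures (0.430,0.279) against its pad at (0.431,0.278). The shaker is gripped, so I'll lift and carry it.

Scaled: 240 mm is 0.24, 210 mm is 0.21.

Emit:
{"api": "arm_command", "payload": {
  "plan": [
    [[0,0,-0.015,0,0,0,1],[0,0,-0.04,0,0,0,1],[0,0,-0.065,0,0,0,1],[0.015,0,-0.065,0,0,0,1],[0.04,0,-0.065,0,0,0,1],[0.07,0,-0.065,0,0,0,1],[0.105,0,-0.065,0,0,0,1],[0.14,0,-0.065,0,0,0,1],[0.175,0,-0.065,0,0,0,1],[0.21,0,-0.065,0,0,0,1],[0.24,0,-0.065,0,0,0,1]]
  ]
}}

```text
time_s: 10.2
ee_pos: [0.4377, 0.0749, 0.1149]
eef_rot: [-3.14, 0.0, 1.571]
force: [0.5, 0.1, -0.4]
grip_width: 0.0383
grip_force: 14.7
```

Scaled: 128 mm is 0.128, 118 mm is 0.118.

Emit:
{"api": "arm_command", "payload": {
  "plan": [
    [[0.035,0.001,0,0,0,0,1],[0.07,0.001,0,0,0,0,1],[0.1,0.001,0,0,0,0,1],[0.118,0.001,0,0,0,0,1],[0.128,0.001,0,0,0,0,1],[0.128,0.001,0,0,0,0,1],[0.128,0.001,0.03,0,0,0,1],[0.128,0.001,0.052,0,0,0,1],[0.128,0.001,0.06,0,0,0,1],[0.128,0.001,0.061,0,0,0,1],[0.128,0.001,0.061,0,0,0,1]]
  ]
}}

```text
time_s: 11.3
ee_pos: [0.4402, 0.2006, 0.0556]
eef_rot: [3.141, -0.0, 1.57]
force: [-0.5, 0.3, -1.0]
grip_width: 0.0386
grip_force: 14.7
```

Scaled: 4 mm is 0.004, 2 mm is 0.002.

Emit:
{"api": "arm_command", "payload": {
  "plan": [
    [[0,0,0.002,0,0,0,1],[0,0,0.004,0,0,0,1],[0,0,0.004,0,0,0,1]]
  ]
}}

```text
time_s: 11.6
ee_pos: [0.4398, 0.2008, 0.0511]
eef_rot: [3.141, -0.0, 1.571]
force: [0.4, 0.1, -1.5]
grip_width: 0.0382
grip_force: 14.7
```

Scaled: 1.5 mm is 0.0015, 1 mm is 0.001.

Emit:
{"api": "arm_command", "payload": {
  "plan": [
    [[0,0,0.001,0,0,0,1],[0,0,0.0015,0,0,0,1],[0,0,0.0015,0,0,0,1]]
  ]
}}

```text
time_s: 11.9
ee_pos: [0.4402, 0.2011, 0.0508]
eef_rot: [3.141, -0.001, 1.571]
force: [-5.2, -1.4, 15.2]
grip_width: 0.0382
grip_force: 15.8
```

Scaled: -190 mm is -0.19, -154 mm is -0.154.

Emit:
{"api": "arm_command", "payload": {
  "plan": [
    [[0,0,0,0,0,0,-1],[0,0,0,0,0,0,-1],[0,0,0,0,0,0,-1],[0,0,0,0,0,0,-1],[0,0,0,0,0,0,-1],[0,0,-0.04,0,0,0,-1],[0,0,-0.09,0,0,0,-1],[0,0,-0.154,0,0,0,-1],[-0.04,0,-0.154,0,0,0,-1],[-0.09,0,-0.154,0,0,0,-1],[-0.14,0,-0.154,0,0,0,-1],[-0.19,0,-0.154,0,0,0,-1]]
  ]
}}

```text
time_s: 13.1
ee_pos: [0.4394, 0.0091, 0.2037]
eef_rot: [3.141, 0.0, 1.571]
force: [-0.2, 0.3, 0.6]
grip_width: 0.0938
grip_force: 0.0
```

Scaled: -261 mm is -0.261, -250 mm is -0.25.

Emit:
{"api": "arm_command", "payload": {
  "plan": [
    [[-0.05,0.002,0,0,0,0,-1],[-0.1,0.003,0,0,0,0,-1],[-0.15,0.003,0,0,0,0,-1],[-0.2,0.004,0,0,0,0,-1],[-0.25,0.004,0,0,0,0,-1],[-0.261,0.004,0,0,0,0,-1],[-0.261,0.004,0,0,0,0,-1]]
  ]
}}

```text
time_s: 13.8
ee_pos: [0.4434, -0.2513, 0.203]
eef_rot: [-3.141, -0.001, 1.568]
force: [0.6, 0.5, -0.7]
grip_width: 0.0939
grip_force: 0.0
```

Run:
```python
from h import *
print(np.round(ctrl.get_obs()["ee_pos"],4))
p,d=cams.camera("wrist");I=cams.camera_info("wrist");cv2.imwrite("pics/w4.png",p)
q,d2=cams.camera("top");J=cams.camera_info("top");cv2.imwrite("pics/v4.png",np.hstack([cv2.resize(p,(400,300)),cv2.resize(q[150:270,90:250],(400,300))]))
g=cv2.GaussianBlur(cv2.cvtColor(p,6),(5,5),0)
c=cv2.HoughCircles(g,cv2.HOUGH_GRADIENT,1,25,param1=80,param2=22,minRadius=8,maxRadius=50)
for k in c[0]:
    if 240<k[0]<330:print(k.round(1),ray(I,k[:2],.119).round(4),ray(I,k[:2],.132).round(4))
T=np.array(J["world_to_cam"]);v,u=np.mgrid[:420,:560]
W=(np.stack([(u-J["cx"])/J["fx"]*d2,(v-J["cy"])/J["fy"]*d2,d2],-1)-T[:3,3])@T[:3,:3]
m=(W[...,2]>.075)&(W[...,2]<.106)&(u>140)&(u<180)&(v>180)&(v<225)
for s,c,mm in blobs(m,20):print("shaker",s,W[mm].mean(0).round(4),ray(J,c,.1).round(4))
```

```text
[ 0.4434 -0.2513  0.203 ]
[283.5 113.5  28. ] [ 0.4427 -0.1702  0.119 ] [ 0.4427 -0.1704  0.132 ]
[285.5 212.5  41.6] [ 0.4442 -0.2484  0.119 ] [ 0.4442 -0.2448  0.132 ]
[284.5 297.5  26.1] [ 0.4433 -0.3264  0.119 ] [ 0.4433 -0.3189  0.132 ]
shaker [151 195  14  13 155] [0.4365 0.1926 0.0959] [0.4362 0.1915 0.1   ]
```

View pics/v4.png

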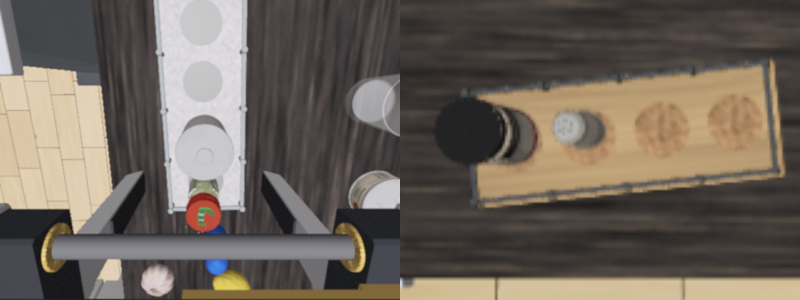

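The canister is centred under the tool. The shaker stands upright on pad 2, about 7 mm right of centre, so I'll recheck it later. I'll grip the canister's body.

Scaled: 132 mm is 0.132, 117 mm is 0.117.

Emit:
{"api": "arm_command", "payload": {
  "plan": [
    [[0,0.001,0.05,0,0,0,-1],[0,0.001,0.09,0,0,0,-1],[0,0.001,0.117,0,0,0,-1],[0,0.001,0.132,0,0,0,-1],[0,0.001,0.132,0,0,0,-1],[0,0.001,0.132,0,0,0,1],[0,0.001,0.132,0,0,0,1],[0,0.001,0.132,0,0,0,1],[0,0.001,0.132,0,0,0,1],[0,0.001,0.132,0,0,0,1],[0,0.001,0.132,0,0,0,1]]
  ],
  "squeeze": 20
}}

```text
time_s: 15.0
ee_pos: [0.4451, -0.2503, 0.0722]
eef_rot: [3.141, 0.0, 1.571]
force: [-1.0, 1.9, 6.7]
grip_width: 0.0675
grip_force: 20.0
```

Scaled: 240 mm is 0.24, 210 mm is 0.21.

Emit:
{"api": "arm_command", "payload": {
  "plan": [
    [[0,0,-0.015,0,0,0,1],[0,0,-0.04,0,0,0,1],[0,0,-0.065,0,0,0,1],[0.015,0,-0.065,0,0,0,1],[0.04,0,-0.065,0,0,0,1],[0.07,0,-0.065,0,0,0,1],[0.105,0,-0.065,0,0,0,1],[0.14,0,-0.065,0,0,0,1],[0.175,0,-0.065,0,0,0,1],[0.21,0,-0.065,0,0,0,1],[0.24,0,-0.065,0,0,0,1]]
  ]
}}

```text
time_s: 16.1
ee_pos: [0.4437, -0.0079, 0.1353]
eef_rot: [-3.14, -0.0, 1.571]
force: [0.4, -0.8, -2.1]
grip_width: 0.0673
grip_force: 19.9
```

Scaled: 131 mm is 0.131, 120 mm is 0.12.

Emit:
{"api": "arm_command", "payload": {
  "plan": [
    [[0.035,0.003,0,0,0,0,1],[0.07,0.003,0,0,0,0,1],[0.1,0.003,0,0,0,0,1],[0.12,0.003,0,0,0,0,1],[0.131,0.003,0,0,0,0,1],[0.131,0.003,0,0,0,0,1],[0.131,0.003,0.03,0,0,0,1],[0.131,0.003,0.052,0,0,0,1],[0.131,0.003,0.06,0,0,0,1],[0.131,0.003,0.061,0,0,0,1],[0.131,0.003,0.061,0,0,0,1]]
  ]
}}

```text
time_s: 17.2
ee_pos: [0.4482, 0.1205, 0.0761]
eef_rot: [3.141, -0.0, 1.57]
force: [-0.0, -0.2, -1.9]
grip_width: 0.0673
grip_force: 19.9
```

Emit:
{"api": "arm_command", "payload": {
  "plan": [
    [[0,0,0.002,0,0,0,1],[0,0,0.004,0,0,0,1],[0,0,0.0045,0,0,0,1],[0,0,0.0045,0,0,0,1]]
  ]
}}

```text
time_s: 17.6
ee_pos: [0.4482, 0.1209, 0.072]
eef_rot: [3.14, -0.0, 1.571]
force: [-2.9, -1.8, 10.2]
grip_width: 0.0671
grip_force: 20.0
```

Scaled: -190 mm is -0.19, -133 mm is -0.133.

Emit:
{"api": "arm_command", "payload": {
  "plan": [
    [[0,0,0,0,0,0,-1],[0,0,0,0,0,0,-1],[0,0,0,0,0,0,-1],[0,0,0,0,0,0,-1],[0,0,0,0,0,0,-1],[0,0,-0.04,0,0,0,-1],[0,0,-0.09,0,0,0,-1],[0,0,-0.133,0,0,0,-1],[-0.04,0,-0.133,0,0,0,-1],[-0.09,0,-0.133,0,0,0,-1],[-0.14,0,-0.133,0,0,0,-1],[-0.19,0,-0.133,0,0,0,-1]]
  ]
}}

```text
time_s: 18.8
ee_pos: [0.4474, -0.071, 0.2042]
eef_rot: [3.141, 0.0, 1.571]
force: [1.8, -0.0, 0.3]
grip_width: 0.0939
grip_force: 0.0
```

Scaled: -260 mm is -0.26, -250 mm is -0.25.

Emit:
{"api": "arm_command", "payload": {
  "plan": [
    [[-0.05,-0.002,0,0,0,0,-1],[-0.1,-0.003,0,0,0,0,-1],[-0.15,-0.004,0,0,0,0,-1],[-0.2,-0.006,0,0,0,0,-1],[-0.25,-0.006,0,0,0,0,-1],[-0.26,-0.006,0,0,0,0,-1],[-0.26,-0.006,0,0,0,0,-1]]
  ]
}}

```text
time_s: 19.5
ee_pos: [0.4414, -0.3302, 0.2033]
eef_rot: [-3.141, -0.001, 1.569]
force: [0.6, 0.9, 0.7]
grip_width: 0.0942
grip_force: 0.0
```

Run:
```python
from h import *
print(np.round(ctrl.get_obs()["ee_pos"],4))
p,d=cams.camera("wrist");I=cams.camera_info("wrist");cv2.imwrite("pics/w5.png",p)
q,d2=cams.camera("top");J=cams.camera_info("top");cv2.imwrite("pics/v5.png",np.hstack([cv2.resize(p,(400,300)),cv2.resize(q[150:270,90:250],(400,300))]));cv2.imwrite("pics/top5.png",q)
g=cv2.cvtColor(p,cv2.COLOR_BGR2HSV);m=((g[...,0]<8)|(g[...,0]>172))&(g[...,1]>140)&(g[...,2]>60)
for s,c,mm in blobs(m,200):print("red",s,c,ray(I,c,.118).round(4))
def dd(n,u0,u1,lo,hi):
    T=np.array(J["world_to_cam"]);v,u=np.mgrid[:420,:560]
    W=(np.stack([(u-J["cx"])/J["fx"]*d2,(v-J["cy"])/J["fy"]*d2,d2],-1)-T[:3,3])@T[:3,:3]
    m=(W[...,2]>lo)&(W[...,2]<hi)&(u>u0)&(u<u1)&(v>175)&(v<225)
    for s,c,mm in blobs(m,20):print(n,s,W[mm].mean(0).round(4))
dd("shk",140,180,.075,.106);dd("can",170,215,.112,.136);dd("blk",100,150,.13,.145)
```

```text
[ 0.4414 -0.3302  0.2033]
red [ 262  187   50   56 1707] [286.63151728 214.19742238] [ 0.4432 -0.3292  0.118 ]
shk [151 195  15  13 158] [0.4364 0.1926 0.0952]
can [172 183  29  28 550] [0.4461 0.1167 0.1172]
blk [104 189  28  27 588] [0.4298 0.2778 0.1373]
```

View pics/v5.png

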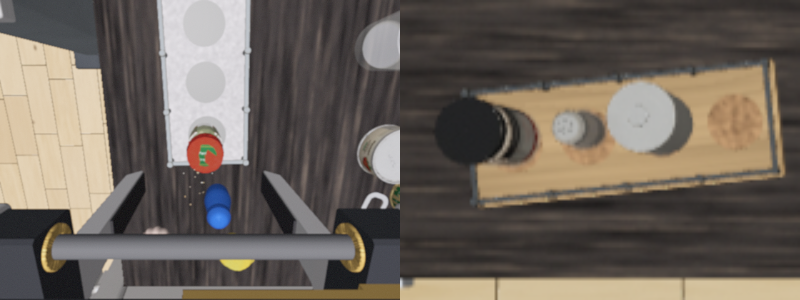

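Canister is at (0.446,0.117) against its pad at (0.448,0.120), upright. The red cap is at (287,214) in the wrist view, which puts the spice jar at (0.443,-0.329), under the tool.

Scaled: 152 mm is 0.152, 135 mm is 0.135.

Emit:
{"api": "arm_command", "payload": {
  "plan": [
    [[0,0.001,0.05,0,0,0,-1],[0,0.001,0.1,0,0,0,-1],[0,0.001,0.135,0,0,0,-1],[0,0.001,0.152,0,0,0,-1],[0,0.001,0.152,0,0,0,-1],[0,0.001,0.152,0,0,0,1],[0,0.001,0.152,0,0,0,1],[0,0.001,0.152,0,0,0,1],[0,0.001,0.152,0,0,0,1],[0,0.001,0.152,0,0,0,1],[0,0.001,0.152,0,0,0,1],[0,0.001,0.152,0,0,0,1]]
  ],
  "squeeze": 18
}}

```text
time_s: 20.8
ee_pos: [0.4428, -0.3292, 0.052]
eef_rot: [3.142, 0.0, 1.571]
force: [1.5, -0.1, 0.2]
grip_width: 0.0442
grip_force: 18.0
```

Emit:
{"api": "arm_command", "payload": {
  "plan": [
    [[0,0,0,0,0,0,1],[0,0,0,0,0,0,1],[0,0,0,0,0,0,1]]
  ]
}}

```text
time_s: 21.1
ee_pos: [0.4428, -0.3292, 0.052]
eef_rot: [3.142, 0.0, 1.571]
force: [0.1, 1.5, 2.0]
grip_width: 0.0441
grip_force: 18.0
```

Emit:
{"api": "arm_command", "payload": {
  "plan": [
    [[0,0,-0.015,0,0,0,1],[0,0,-0.04,0,0,0,1],[0,0,-0.065,0,0,0,1],[0.015,0,-0.065,0,0,0,1],[0.04,0,-0.065,0,0,0,1],[0.07,0.002,-0.065,0,0,0,1],[0.105,0.004,-0.065,0,0,0,1],[0.14,0.006,-0.065,0,0,0,1],[0.175,0.008,-0.065,0,0,0,1],[0.21,0.009,-0.065,0,0,0,1],[0.24,0.01,-0.065,0,0,0,1]]
  ]
}}

```text
time_s: 22.2
ee_pos: [0.4518, -0.0869, 0.1159]
eef_rot: [-3.14, -0.001, 1.571]
force: [0.4, -0.0, -1.4]
grip_width: 0.0439
grip_force: 18.0
```

Emit:
{"api": "arm_command", "payload": {
  "plan": [
    [[0.035,0.001,0,0,0,0,1],[0.07,0.002,0,0,0,0,1],[0.1,0.003,0,0,0,0,1],[0.12,0.003,0,0,0,0,1],[0.131,0.003,0,0,0,0,1],[0.131,0.003,0,0,0,0,1],[0.131,0.003,0.03,0,0,0,1],[0.131,0.003,0.052,0,0,0,1],[0.131,0.003,0.06,0,0,0,1],[0.131,0.003,0.061,0,0,0,1],[0.131,0.003,0.061,0,0,0,1]]
  ]
}}

```text
time_s: 23.3
ee_pos: [0.4561, 0.0415, 0.0565]
eef_rot: [3.141, -0.0, 1.57]
force: [-0.6, -0.6, -1.4]
grip_width: 0.0444
grip_force: 18.0
```

Emit:
{"api": "arm_command", "payload": {
  "plan": [
    [[0,0,0.002,0,0,0,1],[0,0,0.004,0,0,0,1],[0,0,0.0045,0,0,0,1],[0,0,0.0045,0,0,0,1]]
  ]
}}

```text
time_s: 23.7
ee_pos: [0.4562, 0.0418, 0.052]
eef_rot: [3.141, 0.0, 1.571]
force: [-0.8, 0.2, 4.6]
grip_width: 0.0439
grip_force: 18.0
```

Scaled: -153 mm is -0.153, 145 mm is 0.145.

Emit:
{"api": "arm_command", "payload": {
  "plan": [
    [[0,0,0,0,0,0,-1],[0,0,0,0,0,0,-1],[0,0,0,0,0,0,-1],[0,0,0,0,0,0,-1],[0,0,0,0,0,0,-1],[0,0,-0.04,0,0,0,-1],[0,0,-0.09,0,0,0,-1],[0,0,-0.153,0,0,0,-1],[0.05,-0.005,-0.153,0,0,0,-1],[0.1,-0.01,-0.153,0,0,0,-1],[0.145,-0.017,-0.153,0,0,0,-1],[0.145,-0.017,-0.153,0,0,0,-1]]
  ]
}}

```text
time_s: 24.9
ee_pos: [0.4377, 0.1909, 0.2045]
eef_rot: [3.142, -0.001, 1.576]
force: [0.2, -1.0, 0.5]
grip_width: 0.0941
grip_force: 0.0
```

Run:
```python
from h import *
print(np.round(ctrl.get_obs()["ee_pos"],4))
p,d=cams.camera("wrist");I=cams.camera_info("wrist");cv2.imwrite("pics/w6.png",p)
q,d2=cams.camera("side");cv2.imwrite("pics/v6.png",np.hstack([cv2.resize(p,(480,360)),cv2.resize(q[110:270,110:270],(320,360))]))
g=cv2.GaussianBlur(cv2.cvtColor(p,6),(5,5),0)
c=cv2.HoughCircles(g,cv2.HOUGH_GRADIENT,1,20,param1=80,param2=18,minRadius=12,maxRadius=50)
for k in c[0]:
    if 220<k[0]<350:print(k.round(1),*[ray(I,k[:2],z)[:2].round(4) for z in(.012,.1,.118,.138)])
```

```text
[0.4377 0.1909 0.2045]
[295.5 289.5  37.1] [0.452  0.0609] [0.4486 0.1091] [0.4479 0.1189] [0.4471 0.1299]
[276.5 100.5  46. ] [0.429  0.2833] [0.431  0.2789] [0.4314 0.278 ] [0.4319 0.277 ]
[285.5 199.5  18.8] [0.4391 0.1752] [0.4387 0.1964] [0.4387 0.2007] [0.4386 0.2055]
[293.5 251.5  29.2] [0.4489 0.1113] [0.4463 0.1476] [0.4457 0.155 ] [0.4451 0.1632]
[303.5 361.5  25.4] [ 0.4639 -0.0443] [0.4577 0.0288] [0.4564 0.0437] [0.455  0.0604]
[277.5 391.5  13.8] [ 0.4295 -0.0926] [ 0.4314 -0.0081] [0.4318 0.0092] [0.4323 0.0284]
[303.5 154.5  27.1] [0.4587 0.2265] [0.4537 0.2355] [0.4527 0.2374] [0.4516 0.2395]
```

View pics/v6.png

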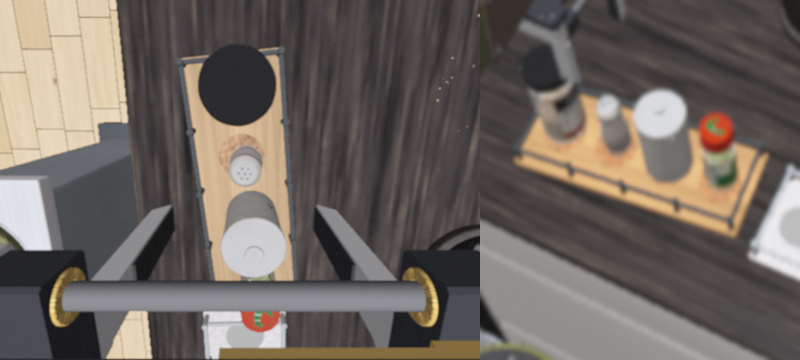

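The wrist view shows all four upright and centred within about 7 mm: black jar (0.432,0.277), shaker (0.439,0.197), canister (0.448,0.119) and spice jar (0.456,0.044). The gripper is clear of everything, so I'm handing in.

```bash
python3 -c "
from station import ctrl
print(ctrl.hand_in())"
```

```text
the job is handed in; nothing more can be done
None
```

I moved all four containers upright to the wooden rack in the same left-to-right order, each measured within about 7 mm of its pad's centre (limit 15 mm), and handed the job in at about 25 s of the 112 s allowed; the hand-in returned no verdict.

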